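# Slide the battery pack home in the tester

## Robot

A 6-joint arm with a two-finger parallel gripper is mounted at the origin on the work surface. World frame = base frame: x ahead of the robot, y to its left, z up, the work surface at z = 0. Lengths are in mm, angles in rad, forces in N, time in s.
With the tool pointing down it reaches from about 350 to 875 mm from the base axis. Payload 4.2 kg.
Tool frame: the origin (TCP) lies at the very end of the fingers, on their centre line; the grasp point (between the pads) lies arm.hold_point_z behind it (arm.hold_point_z is the distance from the TCP to the grasp point, in mm); y points along the fingers, x is the direction in which the jaws open and shut, and the axes are right-handed (so a half turn about y gives the same grasp; the last joint's range is limited). The gripper opens to 85 mm and grips with 20 to 120 N. Pads are 22 mm wide; open, the fingers measure 114 mm over their backs; the gripper's body (76 mm by 85 mm) begins 54 mm behind the grasp point. The pads swing forward as they close: fully open they stand 13 mm farther back than shut.
Start: joints at [0.259, 0.385, 0.008, 0, -1.194, -0.259], TCP at [624.979, 0.025, 201.412] pointing down, gripper open.
Joint ranges: [-3.14, 3.14], [-1.21, 2.06], [-1.07, 1.41], [-3.16, 2.05], [-2.99, -0.16], [-3.1, 3.1]. Speed limits (rad/s): [2.79, 2.79, 3.14, 3.14, 3.14, 3.14].

## Interface

Orientations are given as a unit quaternion [x, y, z, w].
In Python, from bench import arm gives the robot as it stands.
- The arm moves only by the shell command python3 -m creep 'ROWS'. ROWS is JSON, a list of rows, each a list of 3 entries, a list of its own where there are three numbers: the shift along the world's x, y, z in mm, then the turn, a rotation vector about the world's x, y, z in rad, then the gripper command: -1 is shut, 1 is fully open, values between are in proportion. In form: [[[dx, dy, dz], [wx, wy, wz], jaw], ...]. A call has 1 to 12 rows; each row is the pose to reach, as a shift and turn from the pose commanded when the call began; what a row does not reach only later rows make up. A row lasts 1/12 s, in which the tool goes at most 41.7 mm and 7.16 degrees, less where a joint would pass 70% of its speed; a pose out of reach is approached as far as the arm can. A call with a gripper value outside its range is refused whole. The fingers move at their own pace and stop on an object; the grip force is fixed at half the most. Time passes only in rows, so rows that repeat a pose let the fingers close. It gives the time, the measured TCP pose, the force and the opening at its end, in the units of the state.
- arm.read_state(): the state, without advancing time (a new reading comes with each control period).
- arm.get_image(name): name is "scene" or "side" or "wrist"; returns (picture, depth): 420x560x3 uint8, red, green, blue; 420x560 float32, mm along the optical axis (not along the pixel's ray), 0 where there is no reading.
- arm.camera_params(name): a dict with "camera_matrix" (3x3 intrinsics, pixels), "extrinsics" (4x4, takes a point from world to camera coordinates); the wrist camera has in their place "T_tool_cam" (4x4, takes a point from camera to tool coordinates, whose origin is the TCP and whose axes are the tool frame's). Camera axes: x right, y down, z forward; pixel columns grow to the right and rows downward; lengths in mm; the calibration is good to about 2 mm. A picture is of the moment at which its call begins: read the wrist's pose just before it. camera_params takes no time and is no camera call.
- arm.job_done(): hands the job in, once; it reports no verdict.
The state is a dict: "clock": time; "joints": joint angles; "joint_vel": joint speeds; "joint_efforts": joint torques, N m; "position": TCP position; "ee_rot": TCP orientation; "contact_force": force on the tool from outside, world axes, zero at the start; "wrist_torque": the same for the moment, N m; "gripper_width": finger opening in mm.
Only numpy, scipy, OpenCV 4.12 (cv2) and the standard library are available. Lean on these libraries where they do the work, as an engineer would, in place of code of your own. Each camera call takes 0.05 s, during which the arm holds its last target.

## Task

Load the battery pack that lies on the tester's deck: with closed fingers, push it sideways until its long side is flat against the guide rail, then slide it gently along the rail into the corner nest until its contact end is fully home against the contact block, and leave it there. It stays flat on the deck the whole way: do not lift or pick it up, and leave the flux tin, bottle, screwdriver and solder spool where they are.

Things in the scene. Friction and masses are not known exactly. Their poses are not given: they have to be found in the camera images.
- tester: Grey battery tester fixed to the bench, 160 (x) by 330 (y) mm in plan. Origin on the bench under the middle of its deck, z up. Flat smooth grey loading deck, 45 mm above the bench, x -76 to 76 mm, y -140 to 100 mm. The guide rail lines its far (+x) side; the instrument's head, 34 mm higher than the deck, closes the +y end. Rail and head meet in the corner nest. The near (-x) and -y sides are open.
- rail_face (a point): Point on the guiding face of the aluminium guide rail, at deck level, midway along. The face looks to the tester's -x, at tester x = 60 mm. The rail is 10 mm wide, stands 18 mm above the deck and runs straight along the tester's y from -136 to 100 mm, to the contact block.
- block_face (a point): Middle of the lower edge of the contact block's face, on the deck (tester x = 31 mm, y = 100 mm). The block is black with brass blades, 64 mm wide, and faces -y; it is the end stop of the nest. A black hood on it juts out 8 mm to -y, its underside 15 mm above the deck: the 12 mm pack slides in under it.
- cheek_mouth (a point): Foot of the inner corner where the nest begins (tester x = 16.5 mm, y = 75 mm). A short aluminium cheek, 10 mm high, 6 mm thick, runs from here along +y to the contact block; before it a flared lip bends away from the rail, its inner edge ending at tester x = 10 mm, y = 65 mm. Between cheek and rail the nest is 43.5 mm wide, so the 40 mm pack enters only when it lies along the rail.
- nest_home (a point): The point on the deck where the centre of the pack's underside lies when it is fully home: 20 mm from the rail's guiding face (+x) and 34 mm from the contact block's face (+y). Axes as the tester's: +x towards the rail, +y along the rail into the nest, z up from the deck.
- pack: Flat black battery pack, 40 (x) by 68 (y) by 12 mm high, about 60 g (40 to 90), white label on top. Origin at the centre of its underside, z up. Its +y end has three brass contacts and starts towards the nest, within 0.35 rad of the rail's direction. It lies loose on the deck, its centre 22 to 52 mm off its place at the rail and 82 to 120 mm short of home. It slides easily (friction 0.2 to 0.3).
- flux_tin: Round metal tin, 43 mm across and 22 mm high, standing loose on the near side of the deck beside the nest. Origin at the centre of its underside. Not to be disturbed.
- bottle: White plastic bottle, 52 mm across, 105 mm high, standing on the bench beyond the rail. Origin at the centre of its underside. Not to be disturbed.
- screwdriver: Screwdriver, 160 mm long, lying on the bench beyond the rail. Origin at its middle, underside. Not to be disturbed.
- solder_spool: Spool of 54 mm diameter, 40 mm high, standing on the bench beside the tester's open (-y) end. Origin at the centre of its underside. Not to be disturbed.
Not all that is in view belongs to the job. There is more than one size of the pack; the job needs the smallest.

How it is judged (in metres and radians):
On the way:
1. the pack lies flat along the rail (gap under 3 mm, within 0.07 rad) while still outside the nest (more than 30 mm short of home) (x of pack in the frame of nest_home above -0.003 m and angle between the y axis of pack and the y axis of tester, either way round below 0.07 rad and y of pack in the frame of nest_home below -0.03 m), for 0.1 s.
At the end, for the whole second after the job is handed in: The pack rests flat on the deck in the corner nest, its contact end within 3 mm of the contact block, its side within 3 mm of the rail and parallel to it within 0.06 rad, at rest (y of pack in the frame of nest_home above -0.003 m and x of pack in the frame of nest_home between -0.003 and 0.003 m and z of pack in the frame of nest_home below 0.003 m and angle between the y axis of pack and the y axis of tester, either way round below 0.06 rad and angle between pack's own z axis and vertical below 0.05 rad and linear speed of pack below 0.01 m/s); the robot touches nothing.
It fails at once if the pack is lifted off the deck or tipped (z of pack in the frame of nest_home above 0.006 m or angle between pack's own z axis and vertical above 0.2 rad).
It fails at once if the pack is pushed off the deck (z of pack in the frame of nest_home below -0.008 m).
It fails at once if the pack is forced (more than 40 N from the fingers) (contact force between the fingers and pack above 40 N).
It fails at once if the flux tin, bottle, screwdriver or solder spool is disturbed (moved more than 15 mm) (distance of any of flux_tin, bottle, screwdriver, solder_spool from where it was at the start of the episode above 0.015 m).
It also fails if it takes over 42 s, if anything falls off the work surface, if the arm or the gripper's body presses on something with over 40 N, if the wrist force passes 120 N, or if a joint passes its speed limit or range.

## Working session

There is one attempt and no reset: what is moved stays moved. The work goes in short steps, Python scripts to look and compute and a shell command to move; the robot and the scene stay as the last step left them, time stands still between calls to the robot, and variables do not carry over. Pictures are saved under pics/ and viewed, and the job is handed in when it is done.

```bash
mkdir -p pics; ls; python3 - <<'E'
from bench import arm
import cv2,numpy as np
s=arm.read_state();print(s)
for n in ["scene","side","wrist"]:
    im,d=arm.get_image(n);cv2.imwrite(f"pics/{n}0.png",im[...,::-1]);np.save(f"pics/{n}0_d.npy",d)
    p=arm.camera_params(n);print(n,{k:np.round(v,3).tolist() for k,v in p.items()})
E
```

```text
pics
{'clock': 0.0, 'joints': array([ 2.58539557e-01,  3.85554192e-01,  6.59843983e-03, -5.42097755e-04,
       -1.19398433e+00, -2.58602624e-01]), 'joint_vel': array([-1.72072530e-03,  5.40857230e-04, -1.88951714e-03,  8.42565006e-05,
       -1.18004515e-05, -6.74127686e-04]), 'joint_efforts': array([-9.55001960e-04, -3.92286408e+01,  1.88399577e+01,  4.18616563e+00,
       -4.72148502e-03,  8.27910434e-07]), 'position': array([ 6.24336273e+02, -1.18577956e-02,  2.00305968e+02]), 'ee_rot': array([ 6.85274957e-04, -7.07084760e-01,  7.07127933e-01,  8.71298148e-04]), 'contact_force': array([ 0.95296423, -0.91292098, -0.26097938]), 'wrist_torque': array([-0.04682474,  0.02110388, -0.00443954]), 'gripper_width': 85.66387653631051}
scene {'camera_matrix': [[402.004, 0.0, 280.157], [0.0, 402.004, 208.031], [0.0, 0.0, 1.0]], 'extrinsics': [[-0.126, 0.992, -0.003, 106.156], [0.795, 0.099, -0.599, -426.99], [-0.594, -0.077, -0.801, 1186.977], [0.0, 0.0, 0.0, 1.0]]}
side {'camera_matrix': [[438.427, 0.0, 281.247], [0.0, 438.427, 204.062], [0.0, 0.0, 1.0]], 'extrinsics': [[-0.888, -0.459, -0.011, 499.783], [-0.222, 0.45, -0.865, 183.438], [0.402, -0.766, -0.502, 583.83], [0.0, 0.0, 0.0, 1.0]]}
wrist {'camera_matrix': [[352.862, 0.0, 279.586], [0.0, 352.862, 208.921], [0.0, 0.0, 1.0]], 'T_tool_cam': [[1.0, -0.001, 0.0, 1.079], [-0.0, -0.33, 0.944, -172.906], [-0.0, -0.944, -0.33, 85.261], [0.0, 0.0, 0.0, 1.0]]}
```

View pics/scene0.png

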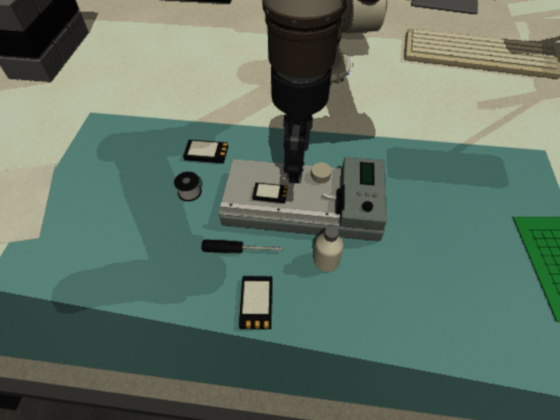

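View pics/side0.png

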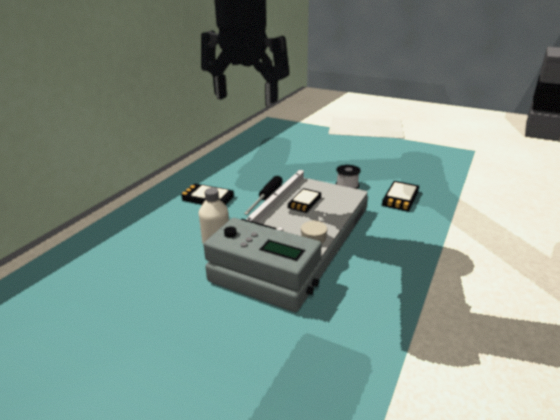

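View pics/wrist0.png

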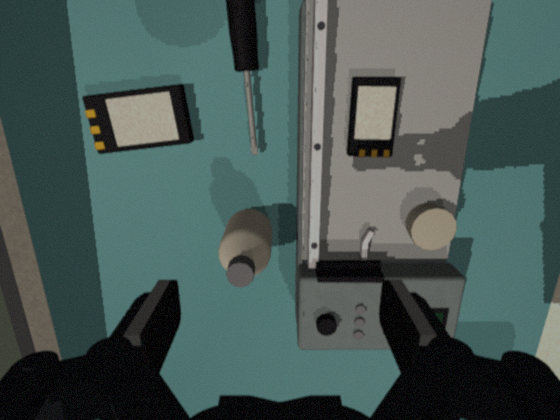

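The scene camera shows three packs: (206,151) on the bench, (270,192) on the deck and (257,302) on the bench. The deck one fits the description, being the smallest and on the tester. I'll confirm it in an enlarged crop and measure it.

```bash
cat > h.py <<'E'
import numpy as np,cv2
from scipy.spatial.transform import Rotation as R
from bench import arm
def cam(n,s=None):
    p=arm.camera_params(n);K=np.array(p["camera_matrix"])
    if n=="wrist":
        T=np.eye(4);T[:3,:3]=R.from_quat(s["ee_rot"]).as_matrix();T[:3,3]=s["position"]
        return K,T@np.array(p["T_tool_cam"])
    return K,np.linalg.inv(np.array(p["extrinsics"]))
def toplane(px,z,K,T):
    px=np.atleast_2d(px).astype(float)
    d=np.c_[px,np.ones(len(px))]@np.linalg.inv(K).T@T[:3,:3].T
    return T[:3,3]+d*((z-T[2,3])/d[:,2])[:,None]
def proj(P,K,T):
    P=np.atleast_2d(P);c=(P-T[:3,3])@T[:3,:3];u=c@K.T;return u[:,:2]/u[:,2:]
def fromdepth(px,d,K,T):
    c=np.linalg.inv(K)@np.array([px[0],px[1],1.])*d[px[1],px[0]];return T[:3,:3]@c+T[:3,3]
E
python3 - <<'E'
from h import *
s=arm.read_state();K,T=cam("wrist",s);d=np.load("pics/wrist0_d.npy");im=cv2.imread("pics/wrist0.png")
print("cam",T[:3,3].round(1))
for px in [(321,25),(317,147),(314,245),(380,220),(420,100),(400,30),(375,110),(433,228),(240,268),(145,118),(450,300)]:
    print(px,fromdepth(px,d,K,T).round(1))
c=im[0:300,290:500];cv2.imwrite("pics/crop1.png",cv2.resize(c,None,fx=2,fy=2,interpolation=2))
S=cv2.imread("pics/scene0.png")[120:340,150:350];cv2.imwrite("pics/crop2.png",cv2.resize(S,None,fx=2.5,fy=2.5,interpolation=2))
E
```

```text
cam [623.7 -85.2 373.5]
(321, 25) [ 590.7 -130.    65.3]
(317, 147) [590.5 -34.7  65.2]
(314, 245) [590.   59.9  63.8]
(380, 220) [523.   41.4  45.1]
(420, 100) [498.4 -73.1  46. ]
(400, 30) [ 521.7 -129.4   43.8]
(375, 110) [540.5 -65.3  56.9]
(433, 228) [479.4  40.8  67.6]
(240, 268) [657.1  61.8 105.6]
(145, 118) [754.6 -55.4  18.4]
(450, 300) [458.2 110.9  80.2]
```

View pics/crop1.png

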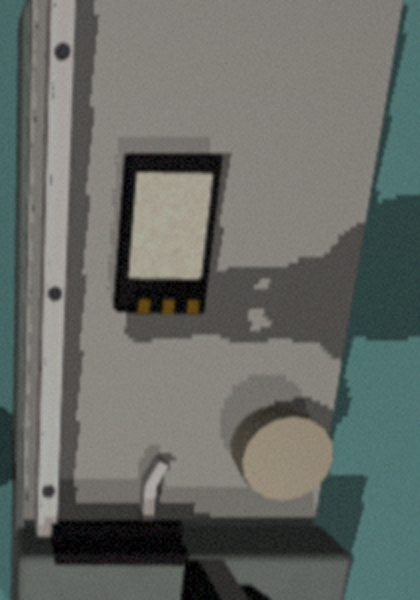

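View pics/crop2.png

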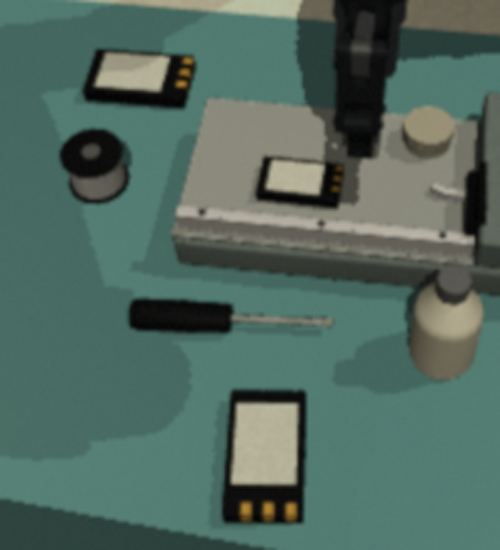

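```bash
python3 - <<'E'
from h import *
s=arm.read_state();K,T=cam("wrist",s);im=cv2.imread("pics/wrist0.png")
g=im.max(2)
# pack: dark region
m=np.zeros_like(g);m[70:162,344:405]=(g[70:162,344:405]<60)
cs,_=cv2.findContours(m,cv2.RETR_EXTERNAL,cv2.CHAIN_APPROX_NONE);c=max(cs,key=cv2.contourArea)
P=toplane(c[:,0,:],57,K,T)[:,:2].astype(np.float32)
r=cv2.minAreaRect(P);print("pack dark rect",r)
# label
hsv=cv2.cvtColor(im,cv2.COLOR_BGR2HSV)
m2=np.zeros_like(g);m2[70:162,344:405]=(g[70:162,344:405]>120)
sub=m2.copy();sub[:, :351]=0;sub[:80]=0;sub[148:]=0;sub[:,398:]=0
cs,_=cv2.findContours(sub,cv2.RETR_EXTERNAL,cv2.CHAIN_APPROX_NONE);c=max(cs,key=cv2.contourArea)
P=toplane(c[:,0,:],57,K,T)[:,:2].astype(np.float32);print("label",cv2.minAreaRect(P))
b=np.zeros_like(g);b[140:162,344:405]=cv2.inRange(hsv,(8,100,60),(30,255,255))[140:162,344:405]
n,l,st,ce=cv2.connectedComponentsWithStats(b)
print([(ce[i].round(1),toplane(ce[i],57,K,T)[0].round(1)) for i in range(1,n) if st[i,4]>5])
# rail edges per row: right edge of bright strip
for y in range(10,255,20):
    row=g[y,295:345].astype(int); gr=np.diff(row); i=295+gr.argmin()+.5;  j=295+gr.argmax()+.5
    print(y,row[::2][:26] if y in(50,150) else "",i,toplane((i,y),63,K,T)[0].round(1),j,toplane((j,y),63,K,T)[0].round(1))
# other things
for n_,px,z in[("head front-left",(303,262),79),("tin top",(433,227),67),("lip",(372,230),55)]:
    print(n_,toplane(px,z,K,T)[0].round(1))
E
```

```text
pack dark rect ((541.8309326171875, -58.62145233154297), (67.03498077392578, 41.65534591674805), 89.65827941894531)
label ((540.8279418945312, -62.65374755859375), (44.31887435913086, 31.936100006103516), 89.25426483154297)
[(array([361.5, 153. ]), array([549.3, -27.9,  57. ])), (array([373.7, 153.2]), array([538.3, -27.8,  57. ])), (array([385.8, 153.1]), array([527.4, -27.8,  57. ]))]
10  326.5 [ 586.5 -140.8   63. ] 314.5 [ 595.9 -140.8   63. ]
30  326.5 [ 585.9 -126.8   63. ] 314.5 [ 595.4 -126.8   63. ]
50 [104 100  62  78  93 117 131 118 115 104 162 165 165 161 167 143  83  78
  84  79 128 135 137 134 134] 325.5 [ 586.1 -112.3   63. ] 313.5 [ 595.8 -112.3   63. ]
70  324.5 [586.3 -97.3  63. ] 313.5 [595.3 -97.3  63. ]
90  324.5 [585.6 -81.8  63. ] 312.5 [595.7 -81.8  63. ]
110  323.5 [585.8 -65.7  63. ] 312.5 [595.2 -65.7  63. ]
130  322.5 [586. -49.  63.] 311.5 [595.5 -49.   63. ]
150 [102  78  73  96 108 118 117 101 119 168 142 118 145 159  90  82  81  80
  96 140 141 139 138 137 142] 321.5 [586.2 -31.7  63. ] 311.5 [595.  -31.7  63. ]
170  296.5 [608.  -13.7  63. ] 310.5 [595.4 -13.7  63. ]
190  320.5 [585.7   5.   63. ] 310.5 [594.9   5.   63. ]
210  319.5 [585.9  24.4  63. ] 309.5 [595.3  24.4  63. ]
230  319.5 [585.2  44.6  63. ] 309.5 [594.7  44.6  63. ]
250  318.5 [585.4  65.6  63. ] 308.5 [595.1  65.6  63. ]
head front-left [601.4  70.2  79. ]
tin top [479.3  40.   67. ]
lip [532.9  48.   55. ]
```

Wrist view: the deck pack's label is centred at about (375,113) and its contacts at about (374,153). It measures 67 x 42 mm with its top at z 57, so it is the smallest pack and the one needed. Its centre is near (540.5,-60), and its yaw is about 0–0.07 rad. The rail face is at x ≈ 585.8. From the rail holes, the block face is at y ≈ 83, so home is about (566,49). The pack is therefore 25 mm off the rail and 109 mm short of home, within the stated ranges. Next I close the fingers and go above the near side of the pack.

```bash
python3 -m creep '[[[-20,-10,0],[0,0,0],-1],[[-45,-20,0],[0,0,0],-1],[[-70,-30,0],[0,0,0],-1],[[-95,-40,0],[0,0,0],-1],[[-120,-50,-20],[0,0,0],-1],[[-135,-60,-40],[0,0,0],-1],[[-140,-60,-60],[0,0,0],-1],[[-140,-60,-80],[0,0,0],-1],[[-140,-60,-90],[0,0,0],-1],[[-140,-60,-90],[0,0,0],-1],[[-140,-60,-90],[0,0,0],-1],[[-140,-60,-90],[0,0,0],-1]]'
python3 - <<'E'
from h import *
print(arm.read_state()["position"],arm.read_state()["gripper_width"])
for n in ["wrist","side"]:
    im,d=arm.get_image(n);cv2.imwrite(f"pics/{n}1.png",im[...,::-1]);np.save(f"pics/{n}1_d.npy",d)
E
```

```text
clock: 1.15
position: [485.8, -59.9, 112.1]
ee_rot: [-0.0, -0.707, 0.707, -0.001]
contact_force: [0.8, 0.6, 0.7]
gripper_width: -0.2
[485.75456028 -59.8887625  112.13605825] -0.1732041056700238
```

View pics/wrist1.png

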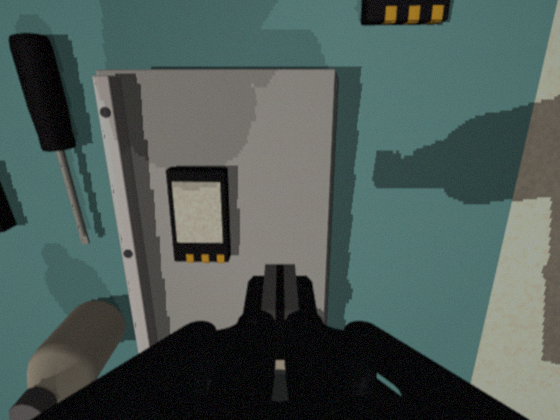

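View pics/side1.png

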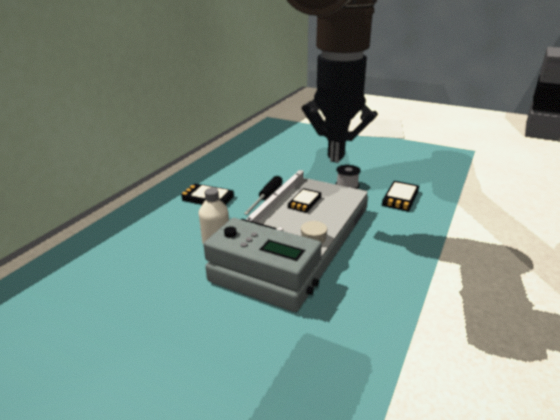

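```bash
python3 - <<'E'
from h import *
s=arm.read_state();K,T=cam("wrist",s);im=cv2.imread("pics/wrist1.png");d=np.load("pics/wrist1_d.npy")
g=im.max(2)
m=np.zeros_like(g);m[160:270,160:236]=(g[160:270,160:236]<60)
cs,_=cv2.findContours(m,cv2.RETR_EXTERNAL,cv2.CHAIN_APPROX_NONE);c=max(cs,key=cv2.contourArea)
q=cv2.approxPolyDP(c,6,True)[:,0];print(np.c_[q,toplane(q,57,K,T).round(1)[:,:2]])
hsv=cv2.cvtColor(im,cv2.COLOR_BGR2HSV)
b=np.zeros_like(g);b[245:270,160:236]=cv2.inRange(hsv,(8,100,60),(30,255,255))[245:270,160:236]
n,l,st,ce=cv2.connectedComponentsWithStats(b)
print([(ce[i].round(1),toplane(ce[i],57,K,T)[0].round(1)) for i in range(1,n) if st[i,4]>5])
print("holes",toplane([(106,112),(128,254)],63,K,T).round(1))
print("TCP px",proj(s["position"],K,T))
for v in (268,275,285):
    print(v,[(u,fromdepth((u,v),d,K,T).round(0).tolist()) for u in range(244,320,6)])
E
```

```text
[[170.  167.  557.  -94.5]
 [175.  260.  560.4 -26.1]
 [187.  252.  551.2 -32.5]
 [194.  260.  546.7 -26.1]
 [201.  253.  541.2 -31.8]
 [228.  260.  522.1 -26.2]
 [227.  168.  519.5 -93.8]]
[(array([189.4, 257.7]), array([549.9, -28. ,  57. ])), (array([204.8, 257.9]), array([538.7, -27.9,  57. ])), (array([220.1, 257.9]), array([527.7, -27.8,  57. ]))]
holes [[ 590.6 -129.9   63. ]
 [ 590.8  -33.9   63. ]]
TCP px [[277.57429161 252.1237111 ]]
268 [(244, [512.0, -14.0, 46.0]), (250, [508.0, -13.0, 45.0]), (256, [503.0, -14.0, 46.0]), (262, [498.0, -13.0, 45.0]), (268, [490.0, -71.0, 151.0]), (274, [487.0, -71.0, 150.0]), (280, [485.0, -71.0, 151.0]), (286, [482.0, -71.0, 150.0]), (292, [479.0, -71.0, 151.0]), (298, [471.0, -13.0, 45.0]), (304, [466.0, -13.0, 45.0]), (310, [462.0, -14.0, 47.0]), (316, [457.0, -13.0, 45.0])]
275 [(244, [484.0, -145.0, 285.0]), (250, [508.0, -7.0, 45.0]), (256, [495.0, -67.0, 149.0]), (262, [492.0, -68.0, 151.0]), (268, [489.0, -71.0, 157.0]), (274, [487.0, -71.0, 156.0]), (280, [485.0, -71.0, 157.0]), (286, [482.0, -72.0, 157.0]), (292, [480.0, -71.0, 156.0]), (298, [477.0, -68.0, 151.0]), (304, [474.0, -67.0, 150.0]), (310, [461.0, -7.0, 46.0]), (316, [457.0, -8.0, 46.0])]
285 [(244, [513.0, 1.0, 46.0]), (250, [497.0, -67.0, 157.0]), (256, [494.0, -67.0, 158.0]), (262, [492.0, -67.0, 158.0]), (268, [489.0, -72.0, 165.0]), (274, [487.0, -71.0, 163.0]), (280, [485.0, -71.0, 164.0]), (286, [482.0, -72.0, 165.0]), (292, [480.0, -71.0, 164.0]), (298, [477.0, -67.0, 158.0]), (304, [474.0, -66.0, 157.0]), (310, [472.0, -67.0, 158.0]), (316, [457.0, 1.0, 46.0])]
```

```bash
python3 - <<'E'
from h import *
s=arm.read_state();p=s["position"];K,T=cam("side");d=np.load("pics/side1_d.npy")
print(proj([p,p+[0,0,36]],K,T),arm.hold_point_z)
for v in range(140,172,4): print(v,fromdepth((337,v),d,K,T).round(0))
print(np.load("pics/wrist1_d.npy")[255:300:3,277])
im=cv2.imread("pics/side1.png")[100:200,290:390];cv2.imwrite("pics/c3.png",cv2.resize(im,None,fx=6,fy=6))
E
```

```text
[[335.16755786 176.2517645 ]
 [336.2408331  157.39483499]] 18.700000000000003
140 [482. -47. 185.]
144 [481. -48. 178.]
148 [481. -48. 171.]
152 [481. -48. 164.]
156 [479. -45. 158.]
160 [480. -48. 149.]
164 [ 584. -339.   -1.]
168 [ 548. -240.   38.]
[265.86087 266.6804  267.1222  155.7114  152.56656 149.6281  148.99327
 144.80312 142.70158 141.03775 138.44994 136.19833 134.14708 132.52306
 131.02402]
```

View pics/c3.png

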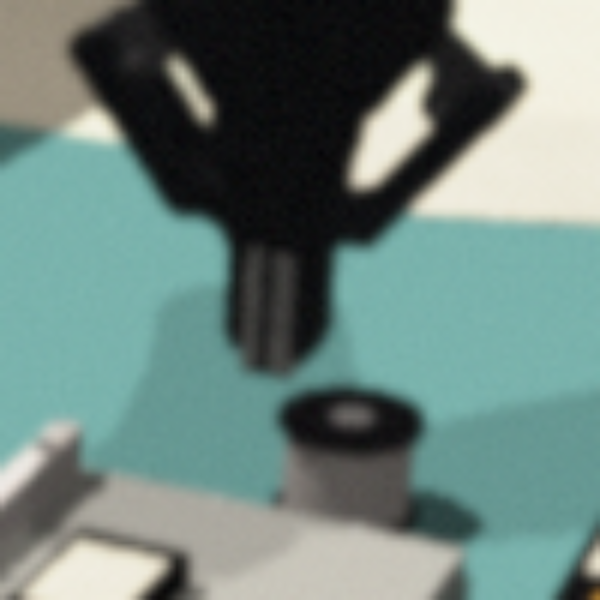

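```bash
python3 - <<'E'
from h import *
K,T=cam("side");d=np.load("pics/side0_d.npy");p=np.array([624.3,0,200.3])
for o in (0,13,36,49): print(o,proj([p+[50,0,o],p+[-50,0,o]],K,T).round(0).tolist())
for px in [(220,92),(271,98),(271,103)]: print(px,fromdepth(px,d,K,T).round(0))
E
sed -n 1,1p /dev/null; python3 -m creep '[[[0,0,-10],[0,0,0],-1],[[0,0,-20],[0,0,0],-1],[[0,0,-30],[0,0,0],-1],[[0,0,-30],[0,0,0],-1],[[0,0,-30],[0,0,0],-1]]'
python3 - <<'E'
from h import *
s=arm.read_state();K,T=cam("side")
im,d=arm.get_image("side");im2,d2=arm.get_image("wrist")
print(s["position"],proj(s["position"],K,T))
for v in range(160,210,4): print(v,fromdepth((337,v),d,K,T).round(0))
KW,TW=cam("wrist",s)
for v in range(250,300,5): print(v,fromdepth((280,v),d2,KW,TW).round(0))
cv2.imwrite("pics/c4.png",cv2.resize(im[110:210,290:390,::-1],None,fx=6,fy=6))
E
```

```text
0 [[222.0, 123.0], [274.0, 132.0]]
13 [[222.0, 116.0], [273.0, 124.0]]
36 [[221.0, 102.0], [273.0, 110.0]]
49 [[220.0, 95.0], [273.0, 102.0]]
(220, 92) [668.   8. 257.]
(271, 98) [573.   9. 259.]
(271, 103) [574.   7. 250.]
clock: 1.67
position: [485.2, -60.0, 81.8]
ee_rot: [0.0, -0.707, 0.707, -0.0]
contact_force: [0.6, -0.1, 0.7]
gripper_width: -0.4
[485.19984188 -59.96812207  81.76066233] [[334.66613695 191.64839524]]
160 [480. -49. 149.]
164 [480. -49. 142.]
168 [479. -49. 134.]
172 [480. -51. 126.]
176 [479. -51. 118.]
180 [ 543. -232.   13.]
184 [ 542. -230.    5.]
188 [ 510. -141.   44.]
192 [ 504. -127.   44.]
196 [ 497. -108.   46.]
200 [493. -96.  44.]
204 [487. -81.  45.]
208 [481. -67.  45.]
250 [484. -43.  45.]
255 [484. -39.  44.]
260 [484. -36.  45.]
265 [484. -72. 119.]
270 [484. -71. 121.]
275 [484. -72. 127.]
280 [484. -71. 130.]
285 [484. -71. 134.]
290 [484. -72. 138.]
295 [484. -71. 141.]
```

View pics/c4.png

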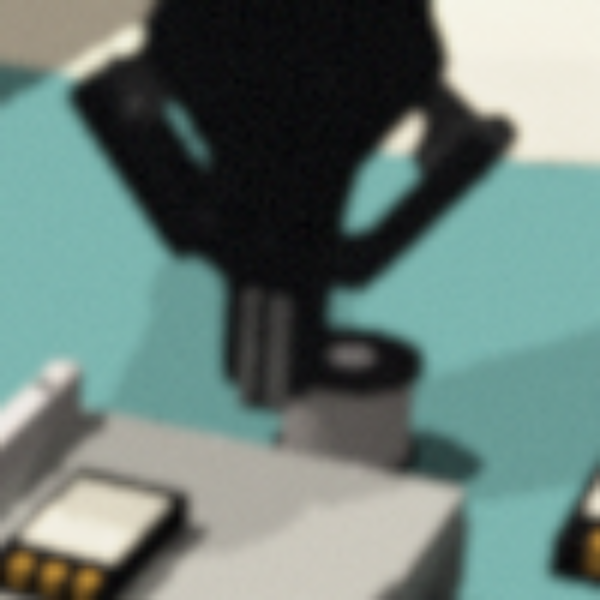

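Both cameras agree that the real fingertips end about 35 mm above the reported TCP (tip z ≈ 117 at TCP 81.8). The deck still measures at its true 45 mm, so the tip offset is real. I go down in stages, checking tip height against force and image.

```bash
python3 -m creep '[[[2,0,-10],[0,0,0],-1],[[4,0,-20],[0,0,0],-1],[[4,0,-30],[0,0,0],-1],[[4,0,-40],[0,0,0],-1],[[4,0,-50],[0,0,0],-1],[[4,0,-58],[0,0,0],-1],[[4,0,-63],[0,0,0],-1],[[4,0,-63],[0,0,0],-1],[[4,0,-63],[0,0,0],-1]]'
python3 - <<'E'
from h import *
s=arm.read_state();K,T=cam("side")
im,d=arm.get_image("side");im2,d2=arm.get_image("wrist")
print(s["position"],s["contact_force"])
for v in range(195,216,2): print(v,fromdepth((337,v),d,K,T).round(0))
KW,TW=cam("wrist",s)
for v in range(255,275,3): print(v,fromdepth((280,v),d2,KW,TW).round(0))
cv2.imwrite("pics/c5.png",cv2.resize(im[130:230,280:380,::-1],None,fx=6,fy=6))
cv2.imwrite("pics/w5.png",im2[...,::-1])
E
```

```text
clock: 2.52
position: [489.0, -60.0, 18.1]
ee_rot: [0.0, -0.707, 0.707, 0.0]
contact_force: [-0.2, -0.5, 0.3]
gripper_width: 0.1
[488.97859899 -60.00747848  18.11387852] [-0.19473972 -0.51359428  0.26993746]
195 [478. -52.  80.]
197 [477. -52.  77.]
199 [477. -52.  73.]
201 [477. -52.  69.]
203 [477. -53.  64.]
205 [477. -53.  60.]
207 [483. -72.  44.]
209 [481. -65.  44.]
211 [478. -60.  43.]
213 [476. -52.  44.]
215 [473. -46.  44.]
255 [488. -72.  45.]
258 [488. -70.  45.]
261 [488. -68.  44.]
264 [488. -71.  52.]
267 [488. -72.  57.]
270 [488. -71.  58.]
273 [488. -71.  60.]
```

View pics/c5.png

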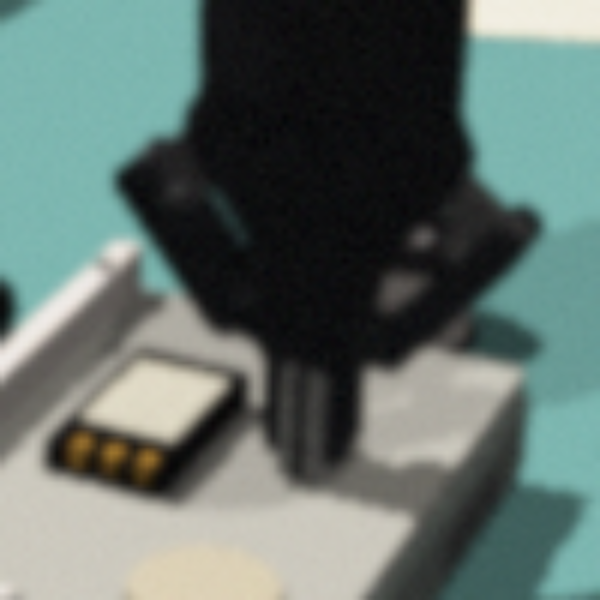

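View pics/w5.png

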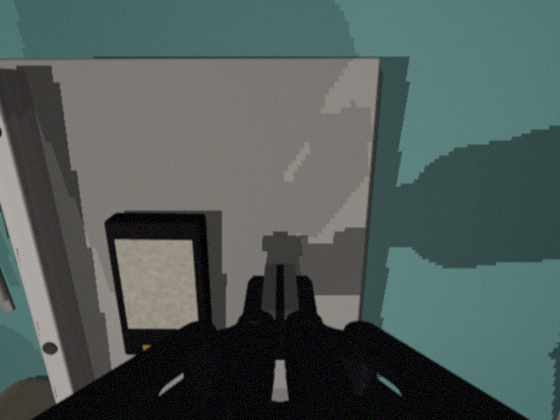

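The tip is at z ≈ 53 with TCP at 18.1. I lower 4 mm and push +x in small steps.

```bash
python3 -m creep '[[[0,0,-4],[0,0,0],-1],[[4,0,-5],[0,0,0],-1],[[8,0,-5],[0,0,0],-1],[[12,0,-5],[0,0,0],-1],[[16,0,-5],[0,0,0],-1],[[19,0,-5],[0,0,0],-1],[[22,0,-5],[0,0,0],-1],[[25,0,-5],[0,0,0],-1],[[28,0,-5],[0,0,0],-1],[[30,0,-5],[0,0,0],-1],[[32,0,-5],[0,0,0],-1],[[32,0,-5],[0,0,0],-1]]'
python3 - <<'E'
from h import *
s=arm.read_state();print(s["position"],s["contact_force"])
im2,d2=arm.get_image("wrist");cv2.imwrite("pics/w6.png",im2[...,::-1])
im,d=arm.get_image("side");cv2.imwrite("pics/c6.png",cv2.resize(im[130:250,240:380,::-1],None,fx=5,fy=5))
E
```

```text
clock: 3.62
position: [520.4, -60.5, 15.2]
ee_rot: [0.001, -0.707, 0.707, 0.0]
contact_force: [-5.4, -0.5, 12.4]
gripper_width: -0.1
[520.40136778 -60.45911315  15.16194587] [-5.40709002 -0.54370253 12.40886542]
```

View pics/w6.png

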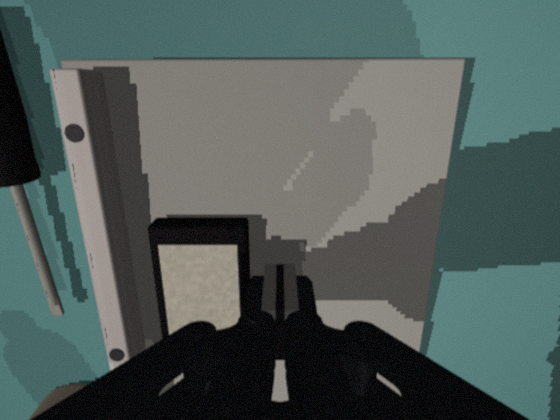

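View pics/c6.png

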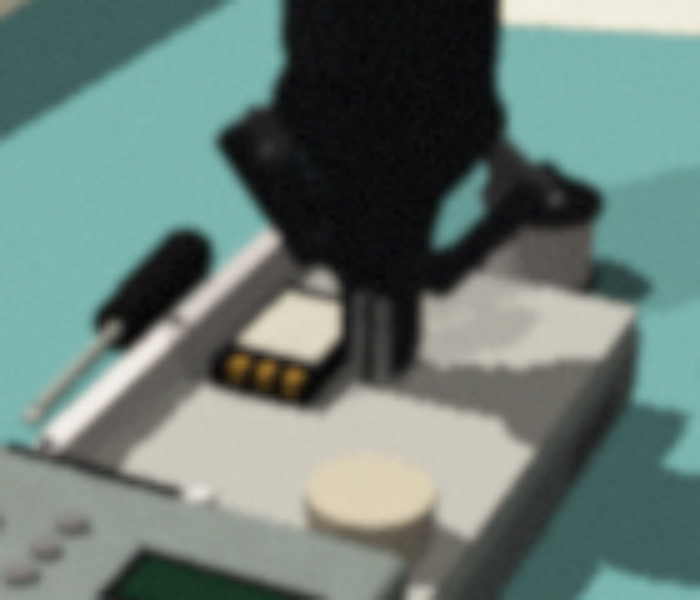

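The upward 12 N shows the tip is touching the deck at TCP z ≈ 15.2. I raise 4 mm and carry on pushing to the rail.

```bash
python3 -m creep '[[[0,0,2],[0,0,0],-1],[[0,0,4],[0,0,0],-1],[[0,0,4],[0,0,0],-1],[[2,0,4],[0,0,0],-1],[[4,0,4],[0,0,0],-1],[[6,0,4],[0,0,0],-1],[[8,0,4],[0,0,0],-1],[[8,0,4],[0,0,0],-1]]'
python3 - <<'E'
from h import *
s=arm.read_state();print(s["position"],s["contact_force"])
im2,d2=arm.get_image("wrist");cv2.imwrite("pics/w7.png",im2[...,::-1])
KW,TW=cam("wrist",s)
for v in range(230,330,30):
  print(v,[(u,fromdepth((u,v),d2,KW,TW).round(0).tolist()) for u in range(90,270,8) if fromdepth((u,v),d2,KW,TW)[2]<68])
E
```

```text
clock: 4.38
position: [529.6, -59.9, 17.2]
ee_rot: [-0.0, -0.707, 0.707, -0.0]
contact_force: [0.9, -0.0, -0.1]
gripper_width: 0.0
[529.56416386 -59.92603983  17.21892969] [ 0.89862753 -0.00880238 -0.13314997]
230 [(90, [639.0, -66.0, -0.0]), (106, [629.0, -66.0, 2.0]), (114, [593.0, -92.0, 62.0]), (122, [590.0, -92.0, 64.0]), (130, [587.0, -92.0, 63.0]), (138, [586.0, -90.0, 59.0]), (146, [586.0, -87.0, 50.0]), (154, [580.0, -90.0, 57.0]), (162, [576.0, -90.0, 57.0]), (170, [573.0, -89.0, 57.0]), (178, [570.0, -90.0, 58.0]), (186, [567.0, -90.0, 57.0]), (194, [563.0, -90.0, 58.0]), (202, [560.0, -90.0, 58.0]), (210, [557.0, -89.0, 57.0]), (218, [554.0, -89.0, 57.0]), (226, [550.0, -90.0, 57.0]), (234, [547.0, -90.0, 58.0]), (242, [544.0, -90.0, 57.0]), (250, [542.0, -85.0, 45.0]), (258, [538.0, -85.0, 46.0]), (266, [534.0, -85.0, 46.0])]
260 [(90, [642.0, -47.0, 2.0]), (98, [637.0, -47.0, 1.0]), (106, [632.0, -47.0, 2.0]), (114, [594.0, -80.0, 65.0]), (122, [592.0, -79.0, 63.0]), (130, [589.0, -79.0, 63.0]), (138, [586.0, -79.0, 62.0]), (146, [586.0, -75.0, 55.0]), (154, [585.0, -71
[... 841 characters left out ...]
0, 57.0]), (210, [559.0, -62.0, 58.0]), (218, [555.0, -62.0, 58.0]), (226, [552.0, -62.0, 58.0]), (234, [548.0, -62.0, 58.0]), (242, [545.0, -62.0, 57.0]), (258, [537.0, -67.0, 67.0])]
320 [(90, [649.0, -4.0, 1.0]), (98, [644.0, -5.0, 2.0]), (106, [640.0, -3.0, -1.0]), (114, [635.0, -3.0, 0.0]), (122, [629.0, -4.0, 1.0]), (130, [592.0, -51.0, 64.0]), (138, [589.0, -50.0, 62.0]), (146, [586.0, -50.0, 63.0]), (154, [586.0, -44.0, 55.0]), (162, [585.0, -39.0, 47.0]), (170, [578.0, -46.0, 57.0]), (178, [574.0, -46.0, 57.0]), (186, [570.0, -46.0, 58.0]), (194, [567.0, -46.0, 57.0]), (210, [560.0, -45.0, 56.0]), (218, [556.0, -46.0, 57.0]), (226, [552.0, -46.0, 58.0]), (234, [549.0, -47.0, 58.0])]
```

View pics/w7.png

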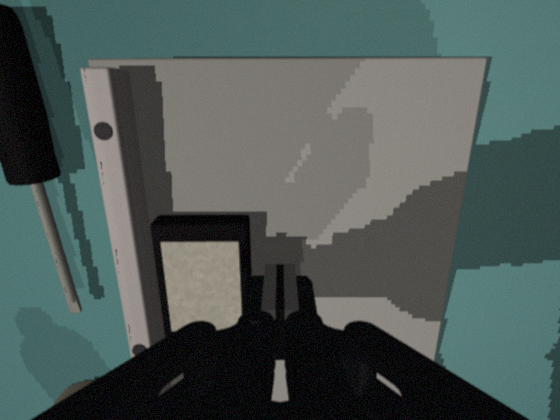

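```bash
python3 -m creep '[[[0.7,0,0],[0,0,0],-1],[[1.4,0,0],[0,0,0],-1],[[2,0,0],[0,0,0],-1],[[2,0,0],[0,0,0],-1],[[2,0,0],[0,0,0],-1]]'; python3 -m creep '[[[0.7,0,0],[0,0,0],-1],[[1,0,0],[0,0,0],-1],[[1,0,0],[0,0,0],-1]]'
```

```text
clock: 4.85
position: [531.0, -60.0, 17.4]
ee_rot: [-0.0, -0.707, 0.707, 0.0]
contact_force: [0.6, 0.6, 0.1]
gripper_width: -0.1
clock: 5.1
position: [532.0, -60.0, 17.4]
ee_rot: [-0.0, -0.707, 0.707, -0.0]
contact_force: [-0.6, -0.0, 0.2]
gripper_width: 0.1
```

```bash
python3 -m creep '[[[0.7,0,0],[0,0,0],-1],[[1,0,0],[0,0,0],-1],[[1,0,0],[0,0,0],-1]]'; python3 -m creep '[[[0.7,0,0],[0,0,0],-1],[[1,0,0],[0,0,0],-1],[[1,0,0],[0,0,0],-1]]'
```

```text
clock: 5.35
position: [533.1, -60.0, 17.4]
ee_rot: [-0.0, -0.707, 0.707, -0.0]
contact_force: [0.3, -0.6, 0.2]
gripper_width: -0.0
clock: 5.6
position: [533.8, -60.0, 17.4]
ee_rot: [0.0, -0.707, 0.707, 0.0]
contact_force: [-0.9, -0.1, 0.9]
gripper_width: -0.0
```

```bash
python3 -m creep '[[[0.7,0,0],[0,0,0],-1],[[1,0,0],[0,0,0],-1],[[1,0,0],[0,0,0],-1]]'; 
python3 - <<'E'
from h import *
s=arm.read_state();print(s["position"],s["contact_force"])
im2,d2=arm.get_image("wrist");cv2.imwrite("pics/w8.png",im2[...,::-1])
KW,TW=cam("wrist",s)
for v in range(230,330,15):
  L=[(u,fromdepth((u,v),d2,KW,TW)) for u in range(110,260)]
  t=[p[0] for u,p in L if 55<p[2]<61 and p[0]<583.5];print(v,min(t).round(1),max(t).round(1))
E
python3 -c "
import cv2;i=cv2.imread('pics/w8.png')[180:380,80:300];cv2.imwrite('pics/w8c.png',cv2.resize(i,None,fx=3,fy=3))"
```

```text
clock: 5.85
position: [534.0, -60.0, 17.3]
ee_rot: [0.001, -0.707, 0.707, 0.001]
contact_force: [-3.2, 1.6, 2.6]
gripper_width: 0.0
[533.96994882 -60.01952321  17.26964187] [-3.22627075  1.59659014  2.57152491]
230 545.6 583.2
245 545.8 583.4
260 545.8 582.7
275 545.6 583.1
290 547.9 583.3
305 549.1 583.3
320 552.0 583.2
```

View pics/w8c.png

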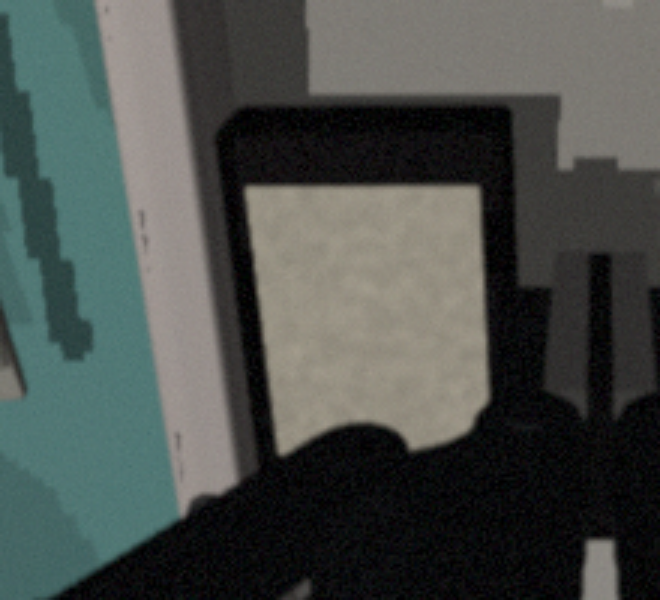

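The pack is against the rail: its near edge is at 545.7 along its whole length, which is rail face minus 40, with about 3 N of push. I back off, lift clear, go behind its -y end and lower.

```bash
python3 -m creep '[[[-5,0,0],[0,0,0],-1],[[-12,0,0],[0,0,0],-1],[[-12,0,15],[0,0,0],-1],[[-12,0,30],[0,0,0],-1],[[-10,-20,40],[0,0,0],-1],[[0,-40,40],[0,0,0],-1],[[15,-60,40],[0,0,0],-1],[[26,-64,40],[0,0,0],-1],[[27,-64,40],[0,0,0],-1],[[27,-64,40],[0,0,0],-1]]'
python3 - <<'E'
from h import *
s=arm.read_state();print(s["position"],s["contact_force"])
im,d=arm.get_image("side");cv2.imwrite("pics/s9.png",cv2.resize(im[100:300,180:400,::-1],None,fx=3,fy=3))
im,d=arm.get_image("scene");cv2.imwrite("pics/t9.png",cv2.resize(im[120:280,150:400,::-1],None,fx=3,fy=3))
E
```

```text
clock: 6.73
position: [562.1, -124.2, 57.1]
ee_rot: [0.0, 0.707, -0.707, -0.0]
contact_force: [0.0, -0.5, -0.0]
gripper_width: -0.4
[ 562.06975232 -124.18662933   57.14848047] [ 0.00716944 -0.47073566 -0.03937751]
```

View pics/s9.png

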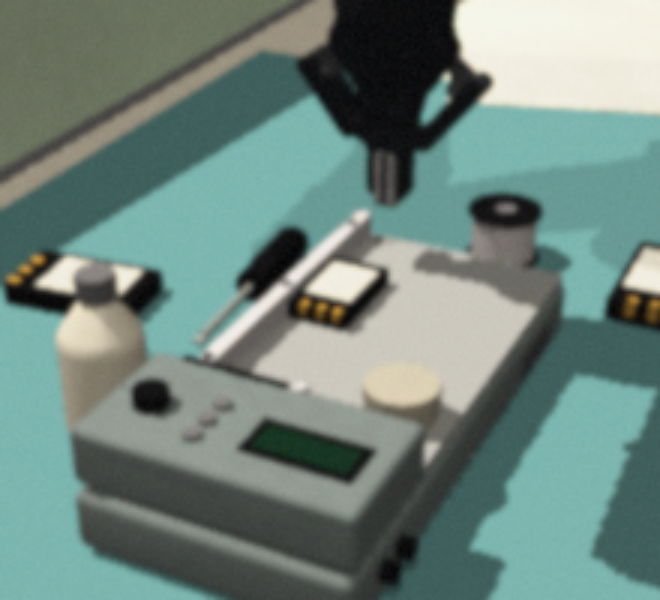

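View pics/t9.png

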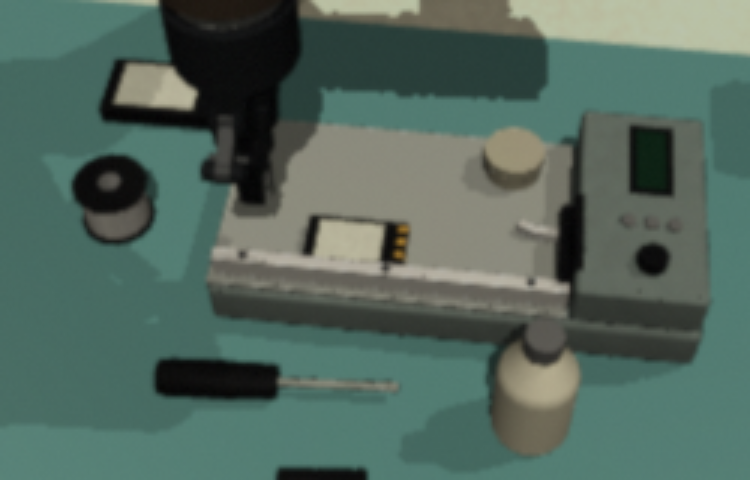

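Both views show the pack flat along the rail and the fingers behind its end (side crop: pack (340,285), fingers (390,180)). Next: down, then push +y.

```bash
python3 -m creep '[[[0,0,-12],[0,0,0],-1],[[0,0,-24],[0,0,0],-1],[[0,0,-34],[0,0,0],-1],[[0,0,-39.5],[0,0,0],-1],[[0,0,-39.5],[0,0,0],-1],[[0,5,-39.5],[0,0,0],-1],[[0,10,-39.5],[0,0,0],-1],[[0,14,-39.5],[0,0,0],-1],[[0,17,-39.5],[0,0,0],-1],[[0,20,-39.5],[0,0,0],-1],[[0,23,-39.5],[0,0,0],-1],[[0,26,-39.5],[0,0,0],-1]]'
python3 -m creep '[[[0,3,0],[0,0,0],-1],[[0,6,0],[0,0,0],-1],[[0,9,0],[0,0,0],-1],[[0,12,0],[0,0,0],-1],[[0,15,0],[0,0,0],-1],[[0,18,0],[0,0,0],-1],[[0,20,0],[0,0,0],-1],[[0,20,0],[0,0,0],-1]]'
python3 - <<'E'
from h import *
s=arm.read_state();print(s["position"],s["contact_force"])
im,d=arm.get_image("side");cv2.imwrite("pics/s10.png",cv2.resize(im[100:300,180:400,::-1],None,fx=3,fy=3))
im,d=arm.get_image("scene");cv2.imwrite("pics/t10.png",cv2.resize(im[120:280,150:400,::-1],None,fx=3,fy=3))
E
```

```text
clock: 7.83
position: [562.1, -97.6, 18.1]
ee_rot: [0.0, 0.707, -0.707, 0.0]
contact_force: [-0.2, -0.4, 0.2]
gripper_width: -0.1
clock: 8.5
position: [562.0, -77.5, 17.9]
ee_rot: [-0.0, 0.707, -0.707, 0.0]
contact_force: [0.5, 0.0, -0.4]
gripper_width: 0.1
[562.0370404  -77.53042272  17.92048365] [ 0.5444611   0.01401591 -0.38661904]
```

View pics/s10.png

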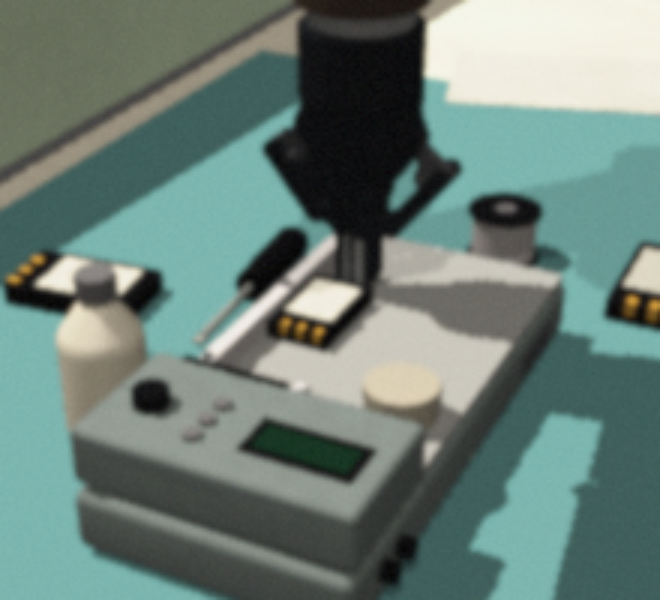

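View pics/t10.png

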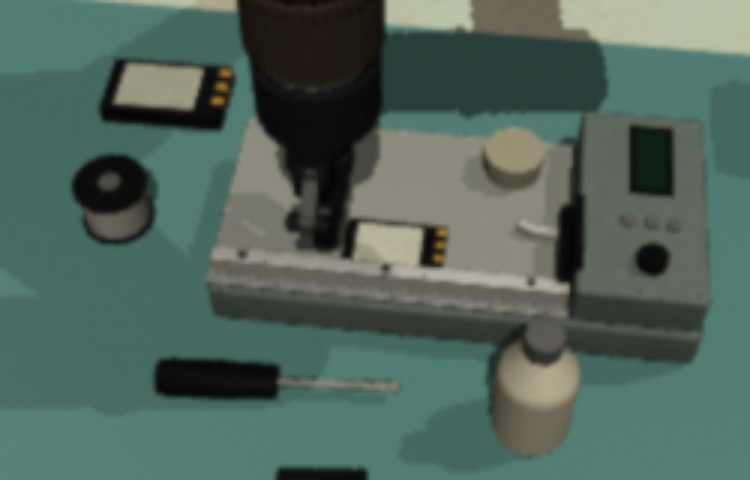

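```bash
python3 -m creep '[[[0,3,0],[0,0,0],-1],[[0,6,0],[0,0,0],-1],[[0,9,0],[0,0,0],-1],[[0,12,0],[0,0,0],-1],[[0,15,0],[0,0,0],-1],[[0,18,0],[0,0,0],-1],[[0,21,0],[0,0,0],-1],[[0,24,0],[0,0,0],-1],[[0,27,0],[0,0,0],-1],[[0,30,0],[0,0,0],-1],[[0,33,0],[0,0,0],-1],[[0,35,0],[0,0,0],-1]]'
python3 - <<'E'
from h import *
s=arm.read_state();print(s["position"],s["contact_force"])
im,d=arm.get_image("side");cv2.imwrite("pics/s11.png",cv2.resize(im[140:260,220:360,::-1],None,fx=5,fy=5))
K,T=cam("scene")
im,d=arm.get_image("scene");cv2.imwrite("pics/t11.png",cv2.resize(im[160:240,230:350,::-1],None,fx=6,fy=6,interpolation=2))
hsv=cv2.cvtColor(im,cv2.COLOR_RGB2HSV);b=cv2.inRange(hsv,(8,120,60),(30,255,255));b[:170]=0;b[230:]=0
n,l,st,ce=cv2.connectedComponentsWithStats(b)
print([(ce[i].round(1),toplane(ce[i],57,K,T)[0].round(1)) for i in range(1,n) if st[i,4]>3])
E
```

```text
clock: 9.6
position: [562.0, -42.6, 17.9]
ee_rot: [-0.0, 0.707, -0.707, 0.0]
contact_force: [-0.8, 0.1, 0.4]
gripper_width: -0.0
[562.01307914 -42.60394748  17.93693038] [-0.8473921   0.0872852   0.40047832]
[(array([314., 199.]), array([553.3,  31.9,  57. ])), (array([313.6, 202.9]), array([563.4,  31.9,  57. ])), (array([313.1, 207.1]), array([574. ,  31.7,  57. ]))]
```

View pics/s11.png

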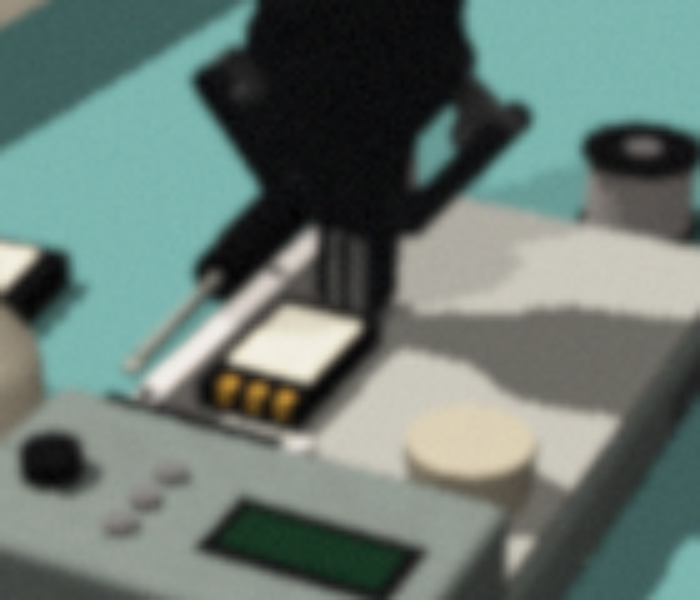

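View pics/t11.png

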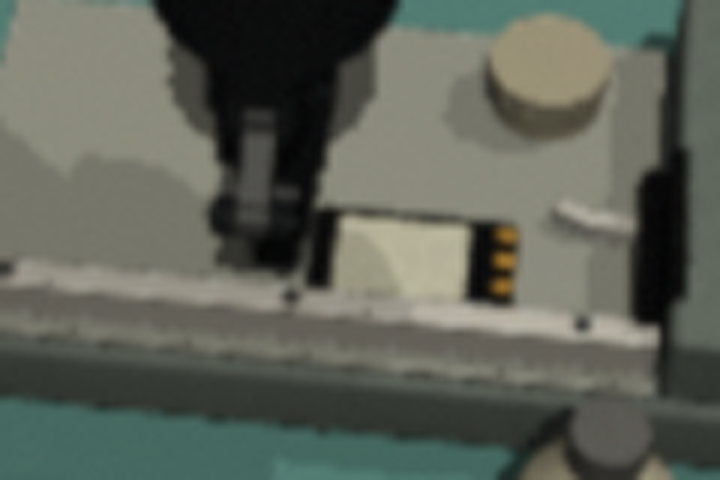

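The pack is parallel to the rail. Its contacts are in line at y ≈ 32, and it is clear of the cheek lip at t11 (560,210). I go on into the nest, then creep the end.

```bash
python3 -m creep '[[[0,2,0],[0,0,0],-1],[[0,4,0],[0,0,0],-1],[[0,6,0],[0,0,0],-1],[[0,8,0],[0,0,0],-1],[[0,10,0],[0,0,0],-1],[[0,12,0],[0,0,0],-1],[[0,14,0],[0,0,0],-1],[[0,16,0],[0,0,0],-1],[[0,18,0],[0,0,0],-1],[[0,20,0],[0,0,0],-1]]'
python3 -m creep '[[[0,2,0],[0,0,0],-1],[[0,4,0],[0,0,0],-1],[[0,6,0],[0,0,0],-1],[[0,8,0],[0,0,0],-1],[[0,10,0],[0,0,0],-1],[[0,12,0],[0,0,0],-1],[[0,14,0],[0,0,0],-1],[[0,16,0],[0,0,0],-1]]'
python3 - <<'E'
from h import *
s=arm.read_state();print(s["position"],s["contact_force"])
im,d=arm.get_image("scene");cv2.imwrite("pics/t12.png",cv2.resize(im[160:240,230:350,::-1],None,fx=6,fy=6,interpolation=2))
E
```

```text
clock: 10.53
position: [562.0, -22.8, 17.9]
ee_rot: [0.0, 0.707, -0.707, -0.0]
contact_force: [-1.1, -0.2, 0.7]
gripper_width: -0.3
clock: 11.2
position: [562.0, -6.8, 17.9]
ee_rot: [0.0, -0.707, 0.707, 0.0]
contact_force: [-0.2, 0.1, -0.7]
gripper_width: 0.1
[561.96721939  -6.7854342   17.90705652] [-0.20011859  0.08148815 -0.72080501]
```

View pics/t12.png

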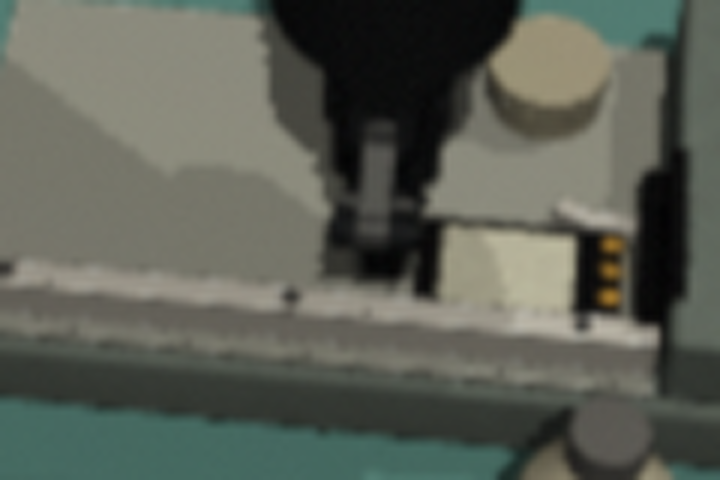

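```bash
python3 -m creep '[[[0,1,0],[0,0,0],-1],[[0,2,0],[0,0,0],-1],[[0,3,0],[0,0,0],-1],[[0,4,0],[0,0,0],-1],[[0,5,0],[0,0,0],-1],[[0,6,0],[0,0,0],-1],[[0,7,0],[0,0,0],-1],[[0,7,0],[0,0,0],-1]]'
for i in 1; do python3 -m creep '[[[0,0.7,0],[0,0,0],-1],[[0,1.4,0],[0,0,0],-1],[[0,2,0],[0,0,0],-1],[[0,2,0],[0,0,0],-1]]'; done
python3 -m creep '[[[0,0.7,0],[0,0,0],-1],[[0,1,0],[0,0,0],-1],[[0,1,0],[0,0,0],-1]]'
```

```text
clock: 11.92
position: [562.0, 0.2, 17.9]
ee_rot: [-0.0, 0.707, -0.707, 0.0]
contact_force: [0.3, -0.4, -0.6]
gripper_width: -0.1
clock: 12.25
position: [562.0, 2.1, 17.9]
ee_rot: [-0.0, 0.707, -0.707, 0.0]
contact_force: [0.2, -0.3, -0.0]
gripper_width: -0.0
clock: 12.5
position: [562.0, 3.1, 17.9]
ee_rot: [0.0, -0.707, 0.707, -0.0]
contact_force: [-0.3, -0.5, -0.6]
gripper_width: 0.1
```

```bash
python3 -m creep '[[[0,0.7,0],[0,0,0],-1],[[0,1,0],[0,0,0],-1],[[0,1,0],[0,0,0],-1]]'
```

```text
clock: 12.75
position: [562.0, 4.1, 17.9]
ee_rot: [-0.0, 0.707, -0.707, 0.0]
contact_force: [0.2, 0.3, 0.4]
gripper_width: 0.0
```

```bash
python3 -m creep '[[[0,0.7,0],[0,0,0],-1],[[0,1,0],[0,0,0],-1],[[0,1,0],[0,0,0],-1]]'
```

```text
clock: 13.0
position: [562.0, 5.1, 17.9]
ee_rot: [-0.0, 0.707, -0.707, 0.0]
contact_force: [0.4, -0.4, 0.8]
gripper_width: 0.2
```

```bash
python3 -m creep '[[[0,0.7,0],[0,0,0],-1],[[0,1,0],[0,0,0],-1],[[0,1,0],[0,0,0],-1]]'
```

```text
clock: 13.25
position: [562.0, 5.9, 17.9]
ee_rot: [0.0, -0.707, 0.707, 0.0]
contact_force: [-0.8, -1.3, -0.0]
gripper_width: -0.2
```

```bash
python3 - <<'E'
from h import *
s=arm.read_state();print(s["position"],s["contact_force"])
K,T=cam("scene")
im,d=arm.get_image("scene");cv2.imwrite("pics/t13.png",cv2.resize(im[160:240,230:350,::-1],None,fx=6,fy=6,interpolation=2))
im,d=arm.get_image("side");cv2.imwrite("pics/s13.png",cv2.resize(im[140:260,220:360,::-1],None,fx=5,fy=5))
E
```

```text
[561.97552802   5.89647354  17.92006889] [-0.80910742 -1.25372483 -0.03275172]
```

View pics/t13.png

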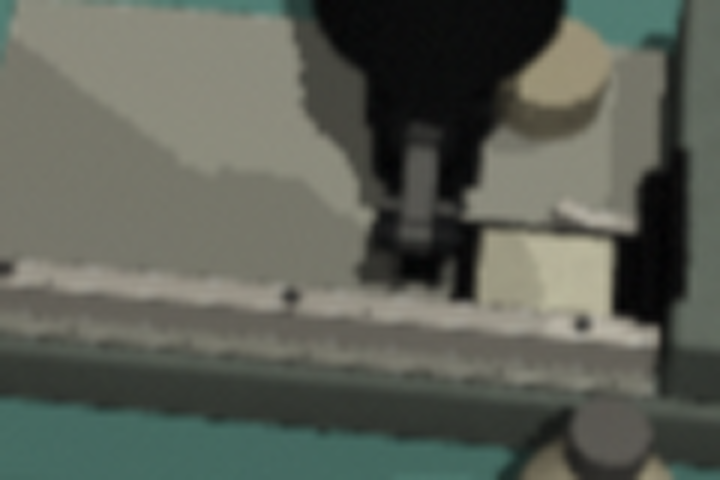

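View pics/s13.png

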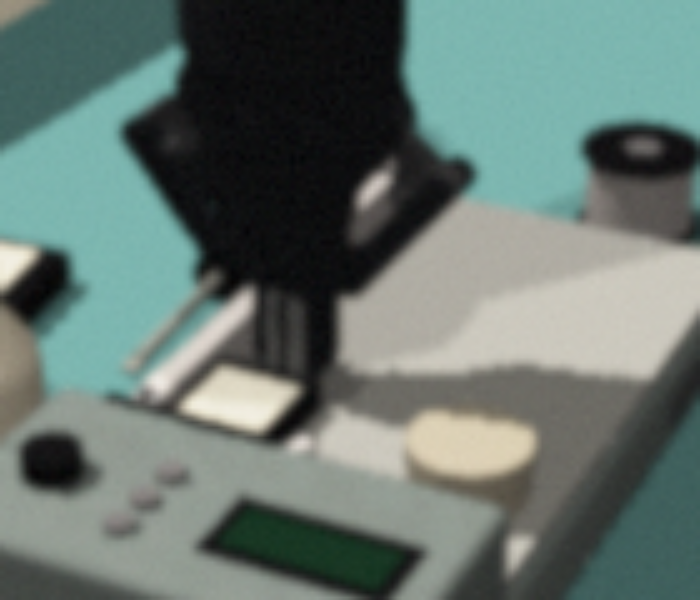

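The contacts are now under the hood and force is starting to build. One more step confirms the stop.

```bash
python3 -m creep '[[[0,0.5,0],[0,0,0],-1],[[0,1,0],[0,0,0],-1],[[0,1,0],[0,0,0],-1],[[0,1,0],[0,0,0],-1]]'
```

```text
clock: 13.68
position: [561.8, 5.9, 17.9]
ee_rot: [0.0, -0.707, 0.708, 0.0]
contact_force: [0.7, -5.5, -0.0]
gripper_width: 0.2
```

It stopped dead at TCP y = 5.9 with 5.5 N. That puts the pack's front at about 85, against an expected block face of 83 ± 2, so it looks home. I back off, lift and check.

```bash
python3 -m creep '[[[0,-4,0],[0,0,0],-1],[[0,-12,0],[0,0,0],-1],[[0,-20,0],[0,0,0],-1],[[0,-30,20],[0,0,0],-1],[[0,-45,50],[0,0,0],-1],[[0,-60,80],[0,0,0],-1],[[0,-70,110],[0,0,0],-1],[[0,-70,140],[0,0,0],-1],[[0,-70,150],[0,0,0],-1],[[0,-70,150],[0,0,0],-1],[[0,-70,150],[0,0,0],-1]]'
python3 - <<'E'
from h import *
s=arm.read_state();print(s["position"],s["contact_force"])
for n in ("wrist","scene","side"):
    im,d=arm.get_image(n);cv2.imwrite(f"pics/{n}14.png",im[...,::-1]);np.save(f"pics/{n}14_d.npy",d)
i=cv2.imread("pics/scene14.png");cv2.imwrite("pics/t14.png",cv2.resize(i[160:240,230:350],None,fx=6,fy=6,interpolation=2))
E
```

```text
clock: 14.6
position: [561.7, -63.0, 167.8]
ee_rot: [0.0, 0.707, -0.707, -0.0]
contact_force: [0.1, 0.3, -1.5]
gripper_width: 0.1
[561.66401242 -63.04188775 167.80270045] [ 0.05170017  0.30025791 -1.54272687]
```

View pics/wrist14.png

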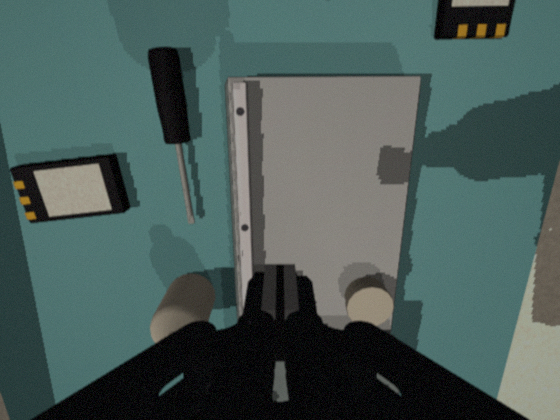

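View pics/t14.png

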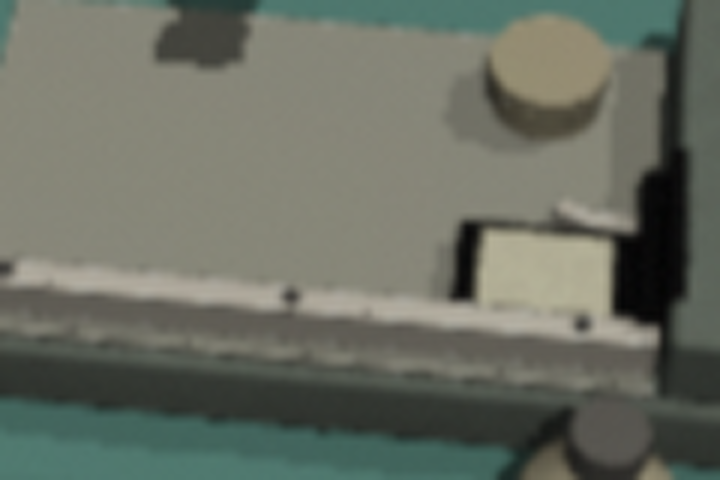

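View pics/side14.png

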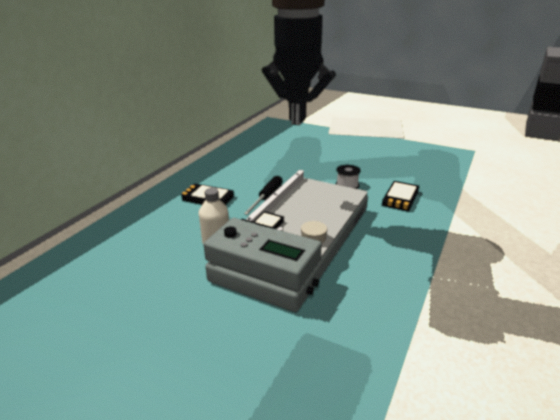

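The pack lies parallel in the nest with its contacts under the hood, at about (545,265) in the crop. For a measured check I go back to the start viewpoint.

```bash
python3 -m creep '[[[0,0,15],[0,0,0],-1],[[0,0,33],[0,0,0],-1],[[15,5,33],[0,0,0],-1],[[30,15,33],[0,0,0],-1],[[45,30,33],[0,0,0],-1],[[60,45,33],[0,0,0],-1],[[63,60,33],[0,0,0],-1],[[63,63,33],[0,0,0],-1],[[63,63,33],[0,0,0],-1],[[63,63,33],[0,0,0],-1]]'
python3 - <<'E'
from h import *
s=arm.read_state();print(s["position"])
im,d=arm.get_image("wrist");cv2.imwrite("pics/wrist15.png",im[...,::-1])
K,T=cam("wrist",s)
cv2.imwrite("pics/w15c.png",cv2.resize(im[130:290,290:490,::-1],None,fx=4,fy=4,interpolation=2))
def label(im,K,T,box):
    x0,y0,x1,y1=box;g=im.max(2);m=np.zeros_like(g);m[y0:y1,x0:x1]=(g[y0:y1,x0:x1]>150)
    cs,_=cv2.findContours(m,cv2.RETR_EXTERNAL,cv2.CHAIN_APPROX_NONE);c=max(cs,key=cv2.contourArea)
    P=toplane(c[:,0],57,K,T)[:,:2].astype(np.float32);print(c[:,0].min(0),c[:,0].max(0),cv2.minAreaRect(P))
K2,T2=cam("scene");i2=cv2.imread("pics/scene14.png")
label(i2,K2,T2,(306,198,334,212))
i3=cv2.imread("pics/scene0.png");label(i3,K2,T2,(252,183,284,203))
E
```

```text
clock: 15.58
position: [624.1, 0.0, 200.2]
ee_rot: [0.001, -0.707, 0.707, 0.0]
contact_force: [0.4, -0.5, 0.4]
gripper_width: -0.2
[6.24108642e+02 4.71389021e-02 2.00221261e+02]
[306 199] [330 211] ((567.3469848632812, 41.041107177734375), (30.037221908569336, 49.07821273803711), 7.083229064941406)
[257 185] [278 196] ((542.283447265625, -64.13931274414062), (41.17185592651367, 29.025985717773438), 89.02584838867188)
```

View pics/w15c.png

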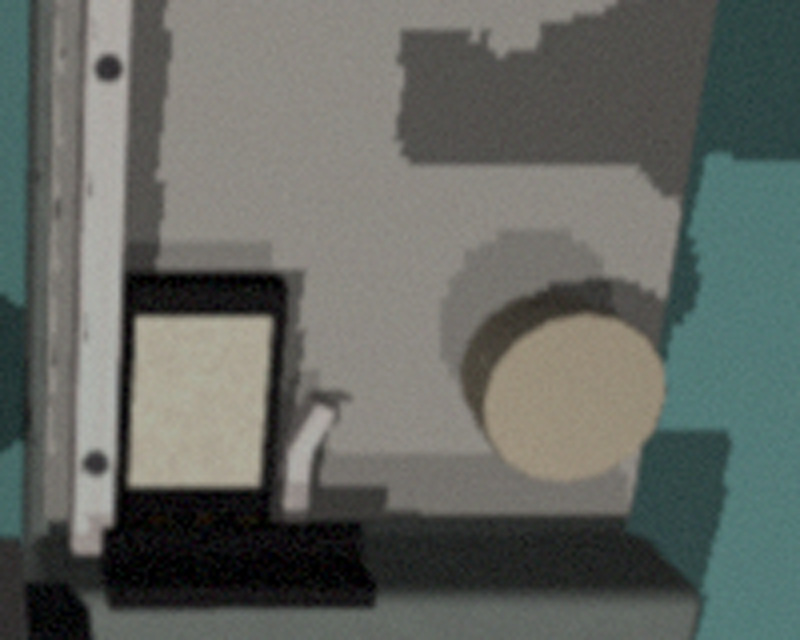

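```bash
python3 - <<'E'
from h import *
s=arm.read_state();K,T=cam("wrist",s)
f=lambda u,v,z:toplane((290+u/4,130+v/4),z,K,T)[0].round(1)[:2]
print("label corners",f(133,315,57),f(272,315,57),f(262,488,57),f(125,488,57),"back corners",f(128,275,57),f(286,275,57),"near edge low",f(272,500,57))
print("rail",f(128,272,63),f(112,520,63),"hood lower edge/front",f(115,525,63),f(360,525,63),"holes",f(108,68,63),f(95,463,63))
print("cheek inner end top",f(285,510,55),"lip tip",f(320,405,55),"tin",f(575,397,67))
E
```

```text
label corners [581.5  24.9] [548.4  24.9] [547.6  70.4] [581.6  70.4] back corners [583.   14.9] [545.9  15. ] near edge low [544.9  73.7]
rail [583.8  12.3] [585.3  76.1] hood lower edge/front [584.5  77.5] [524.2  77.5] holes [590.1 -34.6] [589.9  60.7]
cheek inner end top [540.9  77.5] lip tip [534.5  48.9] tin [478.1  41.9]
```

Measured pack: back end at y = 15.0, so front at 83. The block face estimate is 83–84, from the rail holes and the lip tip. The near edge is at 545–546, 40 mm from the rail face, with yaw about 0.01–0.02 rad. The tin, bottle and others are unmoved, so I hand in.

```bash
python3 - <<'E'
from bench import arm
print(arm.job_done(),arm.read_state()["clock"])
E
```

```text
the job is handed in; nothing more can be done
the job is handed in; nothing more can be done
```

The pack is loaded in the corner nest and the job is handed in; it reports no verdict. The arm's clock read 15.6 s before hand-in. With closed fingers I pushed the pack sideways onto the rail (about 3 N), then slid it along the rail until it stopped against the contact block at 5.5 N. I then withdrew the arm clear.

**Last checks:**
- **Contact end:** the back end is at y ≈ 15, so the contact end is at about 83. The block face measured 83–84. It stopped dead under the hood.
- **Side:** its near edge is 40 mm from the rail face, so the far side is on the rail, within about 0.02 rad of parallel.
- **Other things:** the tin measured within about 2 mm of its first position. The bottle, screwdriver and spool I checked only by eye in the pictures.

**Disagreements:**
- **Fingertips:** they really end about 30–35 mm above the reported TCP. My first image estimate was a few mm off, so the fingers pressed the deck with about 12 N until I raised them.
- **Scene camera:** a coarse label outline there gave the pack a yaw of about 0.12 rad. The clearer wrist view, with straight edges parallel to the rail, contradicts it, so I went with the wrist view.

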